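# Hold the loupe at the focus mark over the board

### The arm

A 6-joint arm with a two-finger parallel gripper is mounted at the origin on a cart in front of the work surface, level with it; the furniture and walls round the work are solid. World frame = base frame: x ahead of the robot, y to its left, z up, the work surface at z = 0. Lengths are in m, angles in rad, forces in N, time in s.
With the tool pointing down it reaches from about 0.375 to 0.9 m from the base axis. Payload 3.1 kg.
Tool frame: the origin (TCP) lies at the very end of the fingers, on their centre line; the grasp point (between the pads) lies arm.hold_point_z behind it (arm.hold_point_z is the distance from the TCP to the grasp point, in m); z points along the fingers, y is the line along which they close (so a half turn about z gives the same grasp; the last joint's range is limited). The gripper opens to 85 mm and grips with 20 to 120 N. Pads are 22 mm wide; open, the fingers measure 114 mm over their backs; the gripper's body (76 mm by 85 mm) begins 54 mm behind the grasp point. The pads swing forward as they close: fully open they stand 13 mm farther back than shut.
Start: joints at [1.071, 0.527, 1.433, -0, 1.181, -0.178], TCP at [0.198, 0.593, 0.231] pointing down, gripper open.
Joint ranges: [-3.08, 3.08], [-0.75, 2.2], [0.22, 2.44], [-1.43, 4.57], [0, 2.65], [-2.85, 2.85]. Speed limits (rad/s): [2.79, 2.79, 3.14, 3.14, 3.14, 3.14].

### API

Orientations are given as a rotation vector (axis times angle).
In Python, from workcell import arm gives the robot as it stands.
- The arm moves only by the shell command python3 inch.py 'ROWS' [FORCE]. ROWS is a JSON list of rows, 1 to 10 of them, each of 5 numbers: the finger opening in m, then dx, dy, dz in m, then a turn about the tool's z in rad; each row is the pose to reach, as a shift and turn from the pose commanded when the command began, along the tool's axes at that moment; what a row does not reach only later rows make up. A row lasts 1/10 s, in which the tool goes at most 0.05 m and 0.15 rad, less where a joint would pass 70% of its speed; a pose out of reach is approached as far as the arm can. The fingers move at their own pace and stop on an object; FORCE is the grip in N (left out, the last holds). Time passes only in rows, so rows that do not move let the fingers close. It prints the time, the measured TCP pose, the force, the opening and the grip force at its end.
- arm.state(): the state, without advancing time (a new reading comes with each control period).
- arm.grab_frame(name): name is "scene" or "side" or "wrist"; returns a dict with "pixels" (384x512x3 uint8, blue, green, red), "camera_matrix" (3x3 intrinsics, pixels), "eye" and "orientation" of the camera in the world; the wrist camera has in their place "hand_eye" (4x4, takes a point from camera to tool coordinates, whose origin is the TCP and whose axes are the flange's). Camera axes: x right, y down, z forward; pixel columns grow to the right and rows downward; lengths in m; the calibration is good to about 2 mm. A picture is of the moment at which its call begins: read the wrist's pose just before it. There is no depth.
- arm.close_job(): hands the job in; it is judged then, once.
The state is a dict: "time_s": time; "qpos": joint angles; "qd": joint speeds; "tau": joint torques, N m; "ee_pos": TCP position; "orientation": TCP orientation; "wrist_force": force on the tool from outside, world axes, zero at the start; "wrist_torque": the same for the moment, N m; "finger_gap": finger opening in m; "grip_force": force on a finger pad.
Only numpy, scipy, OpenCV 4.12 (cv2) and the standard library are available. Lean on these libraries where they do the work, as an engineer would, in place of code of your own. Each camera call takes 0.05 s, during which the arm holds its last target. There are 200 camera calls.

### The job

Push the carriage of the inspection stand to the right along its rails until you feel it come firmly up against its hidden stop, and leave it there. Then pick up the loupe by its handle and hold it level and still, with the centre of its lens straight above the chip of the board and at the height of the index finger on the focus post, touching nothing but your fingers; finish while holding it there, do not put it down. Do not touch the board, do not shift the collar with the index finger, and leave the other things on the bench where they are.

Things in the scene. Friction and masses are not known exactly. Their poses are not given: they have to be found in the camera images.
- stand: Inspection stand fixed on the 4 mm thick blue bench mat: bed 90 (own x) by 220 mm (own y), 8 mm thick, two rails along y with black end caps 22 mm high, and a steel post 12 mm thick, 168 mm tall, at own (76, -46) mm. Origin: centre of the bed's underside. Own y (left) runs along the rails, own x away from the robot, z up; its yaw varies by 0.2 either way.
- carriage (a joint): Travel of the carriage, m: 0 at the left end of the rails, grows as it is pushed right (stand's -y). Starts at 0 to 0.025. A hidden stop ends the travel somewhere between 0.08 and 0.11, with the board in front of the post: it cannot be seen, feel for it. Sliding takes about 3 N; at the stop the resistance rises sharply, push on to about 12 N. The carriage stays where it is left.
- push_tab (a point): Top middle of the left face (towards stand +y) of the carriage's push tab: an upright plate 40 mm wide (stand x), 10 mm thick (stand y), its top 69 mm above the bench, 35 mm above the carriage plate. Push this face towards the stand's -y. It lies 40 mm left of the chip's centre. Axes as the stand's.
- board: Small circuit board, 24 by 36 mm, with one black block-shaped chip, fixed flat on the carriage plate (dark steel, 66 by 80 mm, its top 34 mm above the bench). Origin: centre of the board's underside.
- board_chip (a point): Centre of the chip's top face, the spot to be inspected, about 44 mm above the bench; moves with the carriage. Axes as the stand's.
- focus_mark (a point): Tip, at mid-thickness, of the steel index finger (3 mm thick, 8 mm wide) on the black collar of the post. Its height, 104 to 154 mm above the bench, is the focal height. The finger points along the stand's -x; its tip is 48 mm behind (+x of) the place where the chip comes to rest at the stop. The collar is clamped, but a shove slides it up or down the post.
- loupe: Loupe lying flat on the bench, 55 to 90 g: round dark metal lens ring 62 mm across, 8 mm thick, and a straight black handle 100 mm long, 16 mm wide, 18 mm tall (bench to 18 mm). Origin: below the lens centre, at the handle's underside level. The handle runs along own -x, from 40 to 140 mm from the lens centre; own z is vertical when it is level.
- lens (a point): Centre of the loupe's lens, at mid-thickness of lens ring and handle, 9 mm above the loupe's underside. Axes as the loupe's.
- loupe_grip (a point): Point on the loupe handle's axis at its balance point, 60 mm from the lens centre along the loupe's -x; grasp across the 16 mm width here. Axes as the loupe's.
- paste_tin: Bystander, to be left alone: low round tin, 64 mm across, 24 mm tall. Origin: centre of its underside.
- tweezers: Bystander, to be left alone: tweezers lying flat, 122 mm long. Origin: centre of its underside.
- spudger: Bystander, to be left alone: slim plastic pry tool lying flat, 135 mm long. Origin: centre of its underside.
- rosin: Bystander, to be left alone: round jar with a lid, 60 mm across, 51 mm tall. Origin: centre of its underside.
- flux: Bystander, to be left alone: round pot, 48 mm across, 74 mm tall. Origin: centre of its underside.
- marker: Bystander, to be left alone: marker pen lying flat, 122 mm long. Origin: centre of its underside.

How it is judged:
On the way:
1. the carriage is up against its stop (within 3 mm) (value of joint carriage above 0.097 m), for 0.2 s.
At the end, for the whole second after the job is handed in: The carriage is within 3 mm of its stop; the loupe is held in the fingers, not touching the stand, nearly still (under 20 mm/s), level within 0.1 rad, its lens centre within 10 mm horizontally of the chip's centre and within 6 mm of the height of the index finger (value of joint carriage above 0.097 m and horizontal distance between lens and board_chip below 0.01 m and z of lens in the frame of focus_mark between -0.006 and 0.006 m and angle between loupe's own z axis and vertical below 0.1 rad and linear speed of loupe below 0.02 m/s and contact force between loupe and the fingers above 1 N and contact force between loupe and stand below 0.2 N); the arm keeps its last pose, push and grip.
It fails at once if the collar with the focus mark is shifted by more than 4 mm (distance of focus_mark from where it was at the start of the episode above 0.004 m).
It fails at once if the board is touched with the fingers or the loupe (contact force between any of the fingers, loupe and board above 1 N).
It fails at once if a bystander is moved by more than 20 mm (distance of any of paste_tin, tweezers, spudger, rosin, flux, marker from where it was at the start of the episode above 0.02 m).
It also fails if it takes over 51 s, if anything falls off the work surface, if the arm or the gripper's body presses on something with over 40 N, if the wrist force passes 120 N, or if a joint passes its speed limit or range.

## Working session

There is one attempt and no reset: what is moved stays moved. The work goes in short steps, Python scripts to look and compute and a shell command to move; the robot and the scene stay as the last step left them, time stands still between calls to the robot, and variables do not carry over. Pictures are saved under pics/ and viewed, at most 14 in all, crops included, and the job is handed in when it is done.

```bash
ls; mkdir -p pics; python3 - <<'E'
from workcell import arm
import cv2
s=arm.state();print(s)
print(arm.hold_point_z)
for n in("scene","side"):
    f=arm.grab_frame(n);cv2.imwrite(f"pics/{n}0.png",f["pixels"]);print(n,f["camera_matrix"],f["eye"],f["orientation"])
E
```

```text
inch.py
pics
workcell.py
{'time_s': 0.0, 'qpos': array([ 1.07046211e+00,  5.28465349e-01,  1.43392326e+00, -4.51767430e-07,
        1.18138973e+00, -1.78494608e-01]), 'qd': array([ 7.08734940e-04, -2.75747123e-04,  1.45887814e-03,  2.09243561e-05,
       -1.80772969e-03, -8.38163452e-04]), 'tau': array([ 2.18005291e-03, -4.42355239e+01, -1.78026295e+01, -4.77979017e-05,
        8.31502606e-03, -3.99999500e-08]), 'ee_pos': array([0.19731094, 0.59227381, 0.23032746]), 'orientation': array([-0.50324838, -3.10028479,  0.00323687]), 'wrist_force': array([ 0.27457646,  0.41632055, -0.32003795]), 'wrist_torque': array([ 0.039041  , -0.0157895 ,  0.02898437]), 'grip_force': 0.0, 'finger_gap': 0.08501176731332123}
0.0187
scene [[473.6618602    0.         252.93026517]
 [  0.         473.6618602  201.52089923]
 [  0.           0.           1.        ]] [-0.32706783  1.18556728  0.86281461] [-0.74644788  2.31005309 -1.43989389]
side [[418.39435911   0.         255.89835131]
 [  0.         418.39435911 182.92612857]
 [  0.           0.           1.        ]] [0.4232642  0.9558367  0.59925383] [-0.20511981  2.62115519 -1.61065652]
```
View pics/scene0.png

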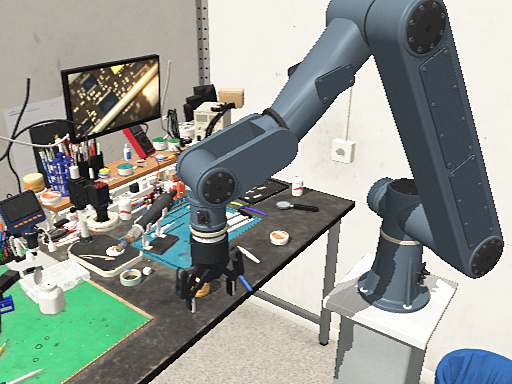

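View pics/side0.png

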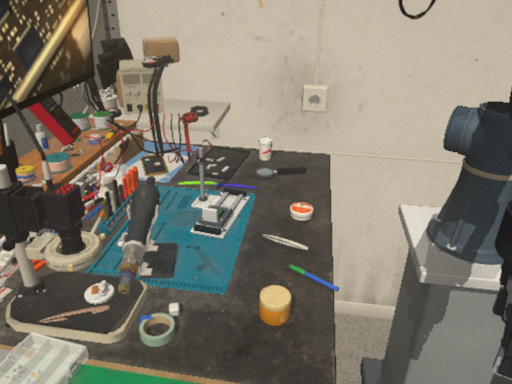

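The side view shows the stand around (220,210), its post at (201,175), and the loupe at (265–305,172). The tin is at (301,211), tweezers (285,242), marker (313,278), rosin (275,305), flux (265,148) and spudger near (238,186). In the scene view the arm hides the stand.

```bash
cat > h.py <<'E'
from workcell import arm
import numpy as np, cv2
from scipy.spatial.transform import Rotation as R
def cam(n):
    s=arm.state(); f=arm.grab_frame(n); K=f["camera_matrix"]
    if n=="wrist":
        T=np.eye(4);T[:3,:3]=R.from_rotvec(s["orientation"]).as_matrix();T[:3,3]=s["ee_pos"];T=T@f["hand_eye"]
        C,e=T[:3,:3],T[:3,3]
    else:
        C=R.from_rotvec(f["orientation"]).as_matrix();e=np.array(f["eye"])
    return f["pixels"],K,C,e
def ray(v,uv):
    _,K,C,e=v; d=C@np.linalg.inv(K)@np.array([uv[0],uv[1],1.]); return e,d/np.linalg.norm(d)
def plane(v,uv,z):
    e,d=ray(v,uv); return e+d*(z-e[2])/d[2]
def proj(v,p):
    _,K,C,e=v; q=K@(C.T@(np.array(p)-e)); return q[:2]/q[2]
def tri(v1,a,v2,b):
    e1,d1=ray(v1,a);e2,d2=ray(v2,b)
    t=np.linalg.lstsq(np.c_[d1,-d2],e2-e1,rcond=None)[0]
    p,q=e1+t[0]*d1,e2+t[1]*d2; return (p+q)/2,np.linalg.norm(p-q)
def save(v,name):
    cv2.imwrite(f"pics/{name}.png",v[0]); np.savez(f"{name}.npz",*v)
def load(name):
    z=np.load(f"{name}.npz"); return [z[k] for k in z.files]
E
python3 - <<'E'
from h import *
v=cam("side");save(v,"side1")
for n,p,z in[("stand",(220,212),.01),("lens",(265,173),.01),("handle end",(305,171),.01),("tin",(301,211),.02),("tw",(285,242),0),("marker",(313,278),.01),("rosin",(275,305),.025),("flux",(265,158),0),("spud",(238,186),.0),("tab",(210,213),.05),("posttop",(202,153),.17)]: print(n,plane(v,p,z).round(3))
s=arm.state();print(R.from_rotvec(s["orientation"]).as_matrix().round(3)); print(arm.grab_frame("wrist")["hand_eye"].round(3),arm.grab_frame("wrist")["camera_matrix"])
i=cv2.resize(v[0][130:260,150:330],None,fx=4.4,fy=4.4,interpolation=cv2.INTER_CUBIC);cv2.imwrite("pics/c1.png",i)
E
```

```text
stand [ 0.649 -0.002  0.01 ]
lens [ 0.559 -0.27   0.01 ]
handle end [ 0.43  -0.309  0.01 ]
tin [ 0.431 -0.03   0.02 ]
tw [0.463 0.094 0.   ]
marker [0.392 0.232 0.01 ]
rosin [0.463 0.343 0.025]
flux [ 0.577 -0.414  0.   ]
spud [ 0.632 -0.182  0.   ]
tab [0.658 0.072 0.05 ]
posttop [ 0.7   -0.027  0.17 ]
[[-0.949  0.316 -0.001]
 [ 0.316  0.949 -0.002]
 [ 0.    -0.002 -1.   ]]
[[-0.    -0.947 -0.32   0.082]
 [ 1.    -0.     0.    -0.   ]
 [-0.    -0.32   0.947 -0.141]
 [ 0.     0.     0.     1.   ]] [[300.70379555   0.         257.19827838]
 [  0.         300.70379555 193.19697353]
 [  0.           0.           1.        ]]
```

View pics/c1.png

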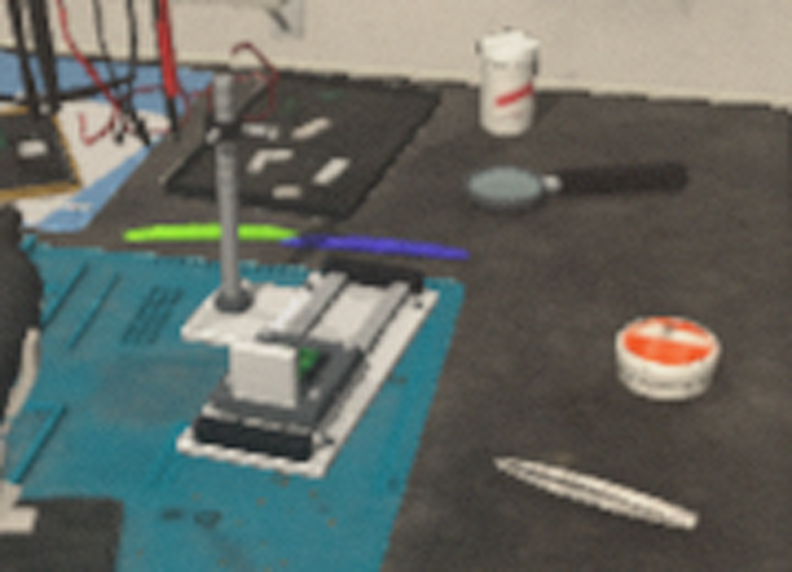

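The crop shows the white stand with its post, collar and finger near (228,130) of the crop, the tab at (265,370), and the loupe lens at (505,187) with its handle to (685,177). The handle points towards the robot. I'll move the wrist camera over the stand.

```bash
python3 inch.py '[[0.03,-0.04,-0.03,0,-0.03],[0.0,-0.08,-0.06,0,-0.06],[0.0,-0.12,-0.09,0,-0.09],[0.0,-0.16,-0.12,0,-0.12],[0.0,-0.2,-0.15,0,-0.15],[0.0,-0.24,-0.18,0,-0.18],[0.0,-0.28,-0.21,0,-0.21],[0.0,-0.32,-0.24,0,-0.24],[0.0,-0.36,-0.27,0,-0.28],[0.0,-0.38,-0.3,0,-0.32]]'
python3 - <<'E'
from h import *
s=arm.state();M=R.from_rotvec(s["orientation"]).as_matrix();print(M.round(3)); print(M.T@(np.array([.56,.03,.23])-s["ee_pos"]))
E
```

```text
time_s: 1.25
ee_pos: [0.4665, 0.1858, 0.2317]
orientation: [0.003, 3.138, 0.0]
wrist_force: [0.6, -0.2, 0.4]
finger_gap: 0.0001
grip_force: 0.0
[[-1.     0.002  0.004]
 [ 0.002  1.     0.   ]
 [-0.004  0.    -1.   ]]
[-0.09378845 -0.15558279  0.00200218]
```

```bash
python3 inch.py '[[0,-0.02,-0.04,0,0],[0,-0.04,-0.08,0,0],[0,-0.06,-0.12,0,0],[0,-0.08,-0.16,0,0],[0,-0.09,-0.18,0,0],[0,-0.09,-0.19,0,0],[0,-0.09,-0.19,0,0],[0,-0.09,-0.19,0,0]]'
python3 - <<'E'
from h import *
print(arm.state()["qd"].round(4))
save(cam("wrist"),"w1")
E
```

```text
time_s: 2.05
ee_pos: [0.5518, -0.001, 0.2311]
orientation: [-0.002, -3.14, -0.001]
wrist_force: [0.8, 0.6, 0.1]
finger_gap: -0.0003
grip_force: 0.0
[ 0.0169 -0.0047  0.003  -0.002  -0.0015 -0.0026]
```

View pics/w1.png

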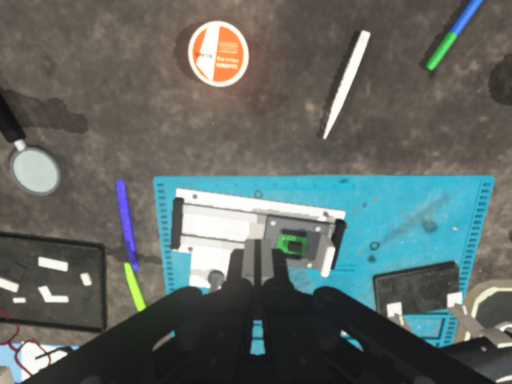

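The view is upside down, with the robot at the top. The stand's bed spans (172–345,190–275), with the board at (292,244), tab at (327,250) and lens at (35,170). The gripper hides the post at about (205,280), so I'll shift right for two more views.

```bash
python3 inch.py '[[0,0.02,-0.04,0,0],[0,0.04,-0.08,0,0],[0,0.06,-0.12,0,0],[0,0.06,-0.14,0,0],[0,0.06,-0.14,0,0],[0,0.06,-0.14,0,0],[0,0.06,-0.14,0,0]]'
python3 - <<'E'
from h import *
print(arm.state()["qd"].round(4))
save(cam("wrist"),"w2")
E
python3 inch.py '[[0,0.0,-0.04,0,0],[0,0.0,-0.08,0,0],[0,0.0,-0.12,0,0],[0,0,-0.12,0,0],[0,0,-0.12,0,0],[0,0,-0.12,0,0]]'
python3 - <<'E'
from h import *
v=cam("wrist");save(v,"w3")
a=load("w2")
cv2.imwrite("pics/c2.png",cv2.resize(a[0][100:330,130:430],None,fx=2.6,fy=2.6,interpolation=cv2.INTER_CUBIC))
E
```

```text
time_s: 2.8
ee_pos: [0.4926, -0.1401, 0.2313]
orientation: [0.0, -3.141, -0.001]
wrist_force: [-0.1, -0.0, -0.9]
finger_gap: -0.0001
grip_force: 0.0
[ 0.0017 -0.0007 -0.0029 -0.0028 -0.0015 -0.0033]
time_s: 3.45
ee_pos: [0.4923, -0.26, 0.231]
orientation: [-0.0, -3.14, -0.002]
wrist_force: [-0.1, 0.6, 0.2]
finger_gap: 0.0001
grip_force: 0.0
```

View pics/w3.png

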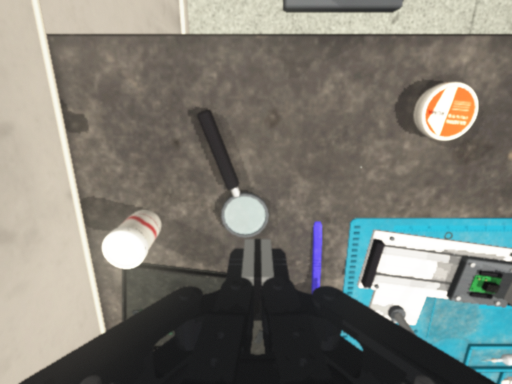

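View pics/c2.png

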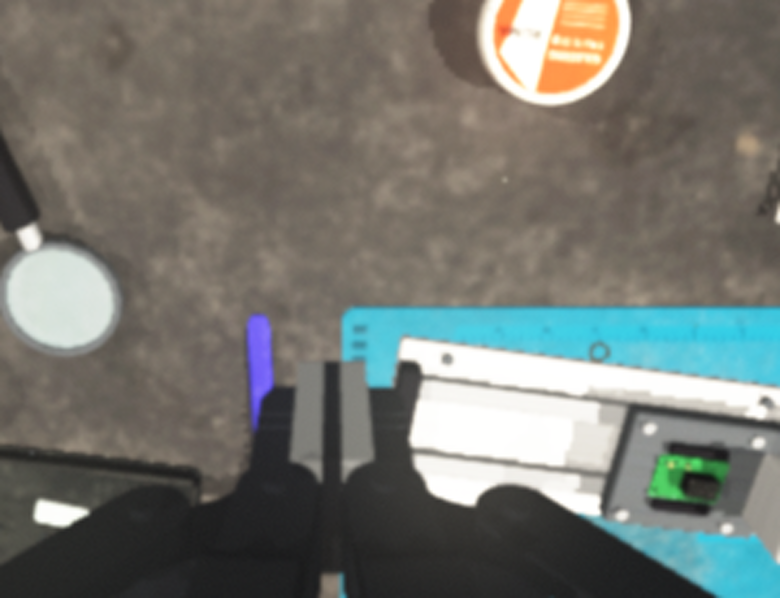

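w3 shows the loupe's lens at (245,214), its handle to (205,112), post base at (398,312) and board at (487,287). In the crop of w2 the chip is the black block at (703,488), off-centre on the green board. Next I'll segment and triangulate these.

```bash
cat > m.py <<'E'
from h import *
V={k:load(k) for k in("w1","w2","w3")}
def big(m,n=1):
    c=cv2.findContours(m.astype(np.uint8),cv2.RETR_EXTERNAL,cv2.CHAIN_APPROX_NONE)[0]
    return sorted(c,key=cv2.contourArea)[::-1][:n]
def chip(v):
    hsv=cv2.cvtColor(v[0],cv2.COLOR_BGR2HSV)
    g=cv2.inRange(hsv,(50,120,40),(75,255,255)); c=big(g)[0]
    hull=np.zeros_like(g);cv2.fillConvexPoly(hull,cv2.convexHull(c),1)
    d=(hsv[...,2]<60)&(hull>0)
    b=big(d)[0];m=cv2.moments(b);mm=cv2.moments(cv2.convexHull(c))
    return (m["m10"]/m["m00"],m["m01"]/m["m00"]),cv2.contourArea(b),(mm["m10"]/mm["m00"],mm["m01"]/mm["m00"])
def lens(v):
    hsv=cv2.cvtColor(v[0],cv2.COLOR_BGR2HSV)
    g=(hsv[...,2]>120)&(hsv[...,1]<60); g[:,300:]=0
    g=cv2.morphologyEx(g.astype(np.uint8),cv2.MORPH_OPEN,cv2.getStructuringElement(cv2.MORPH_ELLIPSE,(15,15)))
    return [(cv2.fitEllipse(c)) for c in big(g,6) if len(c)>20]
E
python3 - <<'E'
from m import *
ch={}
for k,v in V.items():
    ch[k]=chip(v);print(k,ch[k],"z.044",plane(v,ch[k][0],.044).round(4),"brd z.037",plane(v,ch[k][2],.037).round(4))
print("tri chip",tri(V["w1"],ch["w1"][0],V["w3"],ch["w3"][0]),tri(V["w1"],ch["w1"][0],V["w2"],ch["w2"][0]))
for k,v in V.items():
    print(k,[(np.round(e[0],1),np.round(e[1],1),plane(v,e[0],.009).round(4)) for e in lens(v)])
# bed front edge
for k,v in V.items():
    hsv=cv2.cvtColor(v[0],cv2.COLOR_BGR2HSV)
    blue=cv2.inRange(hsv,(85,120,100),(105,255,255)); P=[]
    for u in range(0,512):
        col=np.where(blue[:,u])[0]
        if len(col)<5: continue
        r=col[0]
        while r<300 and blue[r:r+6,u].any(): r+=1
        w=hsv[min(r+6,383),u]
        if w[2]>190 and w[1]<50 and r<300: P.append(plane(v,(u,r-.5),.012)[:2])
    P=np.array(P,np.float32)
    if len(P)>20:
        l=cv2.fitLine(P,cv2.DIST_HUBER,0,.001,.001).ravel(); print(k,len(P),l,np.degrees(np.arctan2(l[1],l[0])),P[0],P[-1])
E
```

```text
Traceback (most recent call last):
  File "m.py", line 11, in chip
    b=big(d)[0];m=cv2.moments(b);mm=cv2.moments(cv2.convexHull(c))
      ~~~~~~^^^
IndexError: list index out of range
```

```bash
python3 - <<'E'
s=open("m.py").read()
s=s.replace("c=big(g)[0]\n","c=[q for q in big(g,8) if np.linalg.norm(plane(v,q.mean((0,1)),.037)[:2]-[.65,.03])<.08][0]\n").replace("if len(c)>20","if len(c)>20")
open("m.py","w").write(s)
E
cat > a.py <<'E'
from m import *
ch={}
for k,v in V.items():
    ch[k]=chip(v);print(k,np.round(ch[k][0],1),ch[k][1],"z.044",plane(v,ch[k][0],.044).round(4),"brd z.037",plane(v,ch[k][2],.037).round(4))
print("tri chip",tri(V["w1"],ch["w1"][0],V["w3"],ch["w3"][0]),tri(V["w1"],ch["w1"][0],V["w2"],ch["w2"][0]))
for k,v in V.items():
    print(k,[(np.round(e[0],1),np.round(e[1],1),plane(v,e[0],.009).round(4)) for e in lens(v)])
for k,v in V.items():
    hsv=cv2.cvtColor(v[0],cv2.COLOR_BGR2HSV)
    blue=cv2.inRange(hsv,(85,120,100),(105,255,255)); P=[]
    for u in range(0,512):
        col=np.where(blue[:,u])[0]
        if len(col)<5: continue
        r=col[0]
        while r<300 and blue[r:r+6,u].any(): r+=1
        w=hsv[min(r+6,383),u]
        if w[2]>190 and w[1]<50 and r<300: P.append(plane(v,(u,r-.5),.012)[:2])
    P=np.array(P,np.float32)
    if len(P)>20:
        l=cv2.fitLine(P,cv2.DIST_HUBER,0,.001,.001).ravel(); print(k,len(P),l,np.degrees(np.arctan2(l[1],l[0])),P[0],P[-1])
E
python3 a.py
```

```text
w1 [295.  243.5] 23.5 z.044 [0.6457 0.0448 0.044 ] brd z.037 [0.6492 0.0409 0.037 ]
w2 [397.8 285.2] 69.5 z.044 [0.6468 0.0406 0.044 ] brd z.037 [0.6479 0.0379 0.037 ]
w3 [488.5 285.5] 82.0 z.044 [0.6469 0.0375 0.044 ] brd z.037 [0.6483 0.0369 0.037 ]
tri chip (array([0.65229906, 0.04600636, 0.03431016]), np.float64(0.0026262212176050835)) (array([0.6517144 , 0.04566649, 0.03520443]), np.float64(0.0025678865379394917))
w1 [(array([222.9, 228.7]), array([ 85.1, 112.9]), array([ 0.6421, -0.0469,  0.009 ])), (array([ 34.5, 170.6]), array([39.9, 53.1]), array([ 0.5622, -0.2779,  0.009 ])), (array([ 30.2, 356.6]), array([19.3, 31.1]), array([ 0.8603, -0.3554,  0.009 ])), (array([207. ,  55.6]), array([16.5, 34.2]), array([ 0.432 , -0.0564,  0.009 ])), (array([152.2, 285.5]), array([17.5, 22.2]), array([ 0.7306, -0.1507,  0.009 ])), (array([228.4,   3.3]), array([ 7.8, 34. ]), array([ 0.3817, -0.0311,  0.009 ]))]
w2 [(array([128.9,  16.4]), array([ 34.9, 382.7]), array([ 0.3351, -0.2767,  0.009 ])), (array([ 29.9, 293.2]), array([ 73.9, 165.1]), array([ 0.6852, -0.4667,  0.009 ])), (array(
[... 378 characters left out ...]
0.4748, -0.4427,  0.009 ])), (array([244.5, 215.1]), array([41.9, 45.5]), array([ 0.5633, -0.2766,  0.009 ])), (array([118.2,  63.1]), array([18.7, 34.6]), array([ 0.3803, -0.4145,  0.009 ])), (array([ 91.6, 111. ]), array([14.6, 15.9]), array([ 0.4317, -0.4531,  0.009 ])), (array([132. ,  81.5]), array([14.3, 14.6]), array([ 0.3995, -0.4017,  0.009 ]))]
w1 155 [0.14806531 0.9889776  0.5969402  0.00169598] 81.48517 [ 0.58370835 -0.10317428] [0.7378825  0.28794476]
w2 152 [ 0.1444236   0.98951596  0.5905164  -0.03778226] 81.69609 [ 0.5832352  -0.10624064] [0.6131114  0.10814672]
w3 133 [ 0.14195013  0.9898738   0.5914878  -0.03371791] 81.83929 [ 0.582722   -0.10739812] [0.60815454 0.07893707]
```

Yaw is about -0.145 and the bed length comes out at 217 mm, against 220 in the text. The chip mask catches shadow, so I'll zoom in on the carriage in two views to pick points.

```bash
python3 - <<'E'
from m import *
a=V["w1"][0][205:285,265:355];b=V["w2"][0][245:325,365:455]
f=lambda i:cv2.resize(i,None,fx=4.4,fy=4.4,interpolation=cv2.INTER_CUBIC)
cv2.imwrite("pics/c3.png",np.hstack([f(a),f(b)]))
c=np.array([.6434,-.0037]);x=np.array([.9895,-.1444]);y=np.array([.1444,.9895])
for n,ox,oy,z in[("chip",0,.0457,.044),("tabL",0,.0857,.069),("tabLn",-.02,.0857,.069),("post",.076,-.046,.012)]:
    p=np.r_[c+ox*x+oy*y,z];print(n,p.round(3),[proj(V[k],p).round(1) for k in V])
E
```

```text
chip [0.65  0.042 0.044] [array([292.2, 246.7]), array([398.2, 287.3]), array([491.1, 287.5])]
tabL [0.656 0.081 0.069] [array([328.7, 261.7]), array([439.1, 303.9]), array([537.6, 304.2])]
tabLn [0.636 0.084 0.069] [array([332.6, 246.4]), array([444.7, 290.2]), array([544.9, 290.4])]
post [ 0.712 -0.06   0.012] [array([215. , 275.3]), array([312.2, 309.8]), array([394.5, 310.2])]
```

View pics/c3.png

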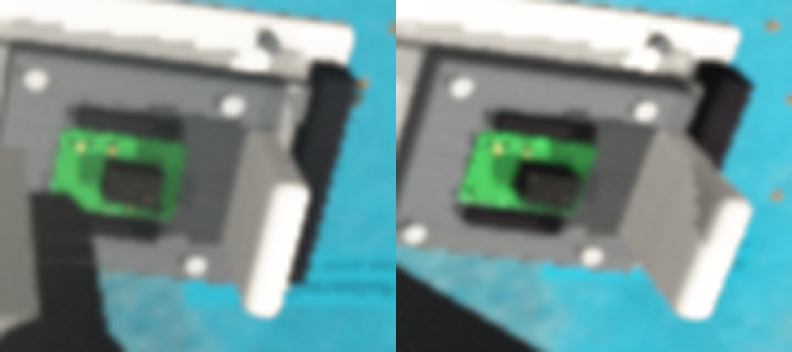

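In both crops the chip's top is clear, at w1 px (295,247) and w2 px (400.5,287). The tab's left top edge runs w1 (335,248)–(328.6,275.5) and w2 (445.5,291.6)–(437.5,316).

```bash
python3 - <<'E'
from m import *
a,b=V["w1"],V["w2"]
print("chip",tri(a,(295.2,246.8),b,(400.5,287)),plane(a,(295.2,246.8),.044),plane(b,(400.5,287),.044))
print("tab",tri(a,(331.8,261.8),b,(441.5,303.7)),plane(a,(331.8,261.8),.069),plane(b,(441.5,303.7),.069))
s=arm.state();M=R.from_rotvec(s["orientation"]).as_matrix();print(M.T@(np.array([.660,.130,.231])-s["ee_pos"]))
E
```

```text
chip (array([0.65111391, 0.04553644, 0.04206443]), np.float64(0.00016059665053745227)) [0.65013929 0.04523765 0.044     ] [0.64961651 0.04445599 0.044     ]
tab (array([0.6568478 , 0.08511816, 0.06741479]), np.float64(0.00015919563002907727)) [0.65596449 0.08464956 0.069     ] [0.65547757 0.08394919 0.069     ]
[-0.167737    0.3899185   0.00042242]
```

Chip is at (0.650,0.045) and triangulates to z 0.042. The tab's left face is 39.9 mm to the left at z 0.067, so it agrees with the text. Going left of the tab.

```bash
python3 inch.py '[[0,-0.017,0.04,0,0.02],[0,-0.034,0.08,0,0.04],[0,-0.051,0.12,0,0.06],[0,-0.068,0.16,0,0.08],[0,-0.085,0.2,0,0.1],[0,-0.102,0.24,0,0.12],[0,-0.119,0.28,0,0.145],[0,-0.136,0.32,0,0.145],[0,-0.153,0.36,0,0.145],[0,-0.17,0.397,0,0.145]]' && python3 inch.py '[[0,0,0,0.02,0],[0,0,0,0.06,0],[0,0,0,0.1,0],[0,0,0,0.14,0],[0,0,0,0.17,0],[0,0,0,0.181,0],[0,0,0,0.181,0],[0,0,0,0.181,0]]'
```

```text
time_s: 4.5
ee_pos: [0.6624, 0.1386, 0.2314]
orientation: [-0.226, -3.133, -0.0]
wrist_force: [0.0, -1.2, 0.2]
finger_gap: -0.0002
grip_force: 0.0
time_s: 5.3
ee_pos: [0.6641, 0.1355, 0.0518]
orientation: [0.229, 3.131, 0.0]
wrist_force: [0.2, 0.0, 0.6]
finger_gap: 0.0002
grip_force: 0.0
```

```bash
python3 inch.py '[[0,0,-0.012,0,0],[0,0,-0.025,0,0],[0,0,-0.033,0,0],[0,0,-0.042,0,0],[0,0,-0.051,0,0],[0,0,-0.06,0,0],[0,0,-0.069,0,0],[0,0,-0.078,0,0],[0,0,-0.085,0,0],[0,0,-0.085,0,0]]' && python3 inch.py '[[0,0,-0.005,0,0],[0,0,-0.01,0,0],[0,0,-0.013,0,0]]'
```

```text
time_s: 6.3
ee_pos: [0.6502, 0.0492, 0.05]
orientation: [-0.232, -3.132, 0.001]
wrist_force: [0.8, 0.9, 0.5]
finger_gap: 0.0003
grip_force: 0.0
time_s: 6.6
ee_pos: [0.6482, 0.0378, 0.0499]
orientation: [-0.23, -3.132, -0.0]
wrist_force: [0.2, 1.0, 0.1]
finger_gap: 0.0002
grip_force: 1.3
```

```bash
python3 inch.py '[[0,0,-0.004,0,0],[0,0,-0.008,0,0],[0,0,-0.012,0,0]]' && python3 inch.py '[[0,0,-0.003,0,0],[0,0,-0.006,0,0]]'&& python3 inch.py '[[0,0,-0.003,0,0],[0,0,-0.006,0,0]]'
python3 - <<'E'
from h import *
v=cam("side");save(v,"side2");w=cam("wrist");save(w,"w4")
f=lambda i:cv2.resize(i,None,fx=4,fy=4,interpolation=cv2.INTER_CUBIC)
cv2.imwrite("pics/c4.png",np.hstack([f(v[0][145:245,180:270]),f(w[0][190:290,210:310])]))
E
```

```text
time_s: 6.9
ee_pos: [0.6465, 0.0258, 0.0499]
orientation: [-0.23, -3.132, -0.0]
wrist_force: [0.7, 3.3, -1.3]
finger_gap: 0.0
grip_force: 1.3
time_s: 7.1
ee_pos: [0.6456, 0.0198, 0.05]
orientation: [-0.231, -3.132, -0.0]
wrist_force: [0.2, 2.7, -1.0]
finger_gap: -0.0001
grip_force: 1.3
time_s: 7.3
ee_pos: [0.6449, 0.0139, 0.0501]
orientation: [-0.23, -3.132, -0.0]
wrist_force: [-0.6, 2.7, -0.7]
finger_gap: -0.0001
grip_force: 1.3
```

View pics/c4.png

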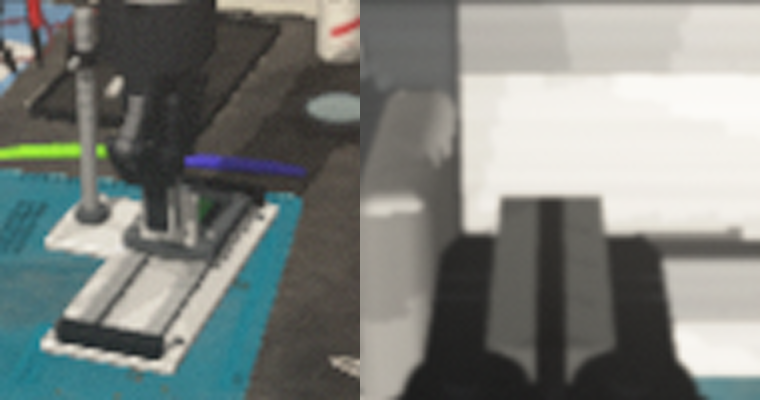

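The side crop shows the carriage pushed right, with the fingers against the tab at about 3 N of sliding. The push goes on in small steps.

```bash
for i in 1 2 3; do python3 inch.py '[[0,0,-0.003,0,0],[0,0,-0.005,0,0]]' | grep -E "ee_pos|wrist_f"; done
```

```text
ee_pos: [0.6446, 0.0091, 0.0504]
wrist_force: [-0.3, 2.8, -0.8]
ee_pos: [0.6441, 0.0057, 0.0505]
wrist_force: [1.6, 12.6, -0.2]
ee_pos: [0.6441, 0.0055, 0.0506]
wrist_force: [4.6, 25.5, -0.4]
```

It's firmly on the stop at about 25 N, so I'll back off, lift, and move right for views of the chip and finger.

```bash
python3 inch.py '[[0,0,0.005,0,0],[0,0,0.02,0,0],[0,0,0.04,0,0],[0,0,0.05,0,0],[0,0,0.05,-0.03,0],[0,0,0.05,-0.07,0],[0,0,0.05,-0.11,0],[0,0,0.05,-0.15,0],[0,0,0.05,-0.18,0],[0,0,0.05,-0.18,0]]' && python3 inch.py '[[0,0.03,0.02,0,-0.02],[0,0.07,0.04,0,-0.05],[0,0.11,0.06,0,-0.08],[0,0.15,0.08,0,-0.11],[0,0.17,0.1,0,-0.145],[0,0.17,0.1,0,-0.145],[0,0.17,0.1,0,-0.145],[0,0.17,0.1,0,-0.145]]'
python3 - <<'E'
from h import *
s=arm.state();print(s["ee_pos"],s["wrist_force"])
w=cam("wrist");save(w,"w5")
E
python3 inch.py '[[0,0,-0.04,0,0],[0,0,-0.08,0,0],[0,0,-0.12,0,0],[0,0,-0.16,0,0],[0,0,-0.2,0,0],[0,0,-0.23,0,0],[0,0,-0.26,0,0],[0,0,-0.28,0,0],[0,0,-0.28,0,0],[0,0,-0.28,0,0]]'
python3 - <<'E'
from h import *
a=load("w5");w=cam("wrist");save(w,"w6");s=cam("scene");save(s,"scene6");s2=cam("side");save(s2,"side6")
for v in(a,w): 
  for z in (.012,.15): print(proj(v,[.712,-.060,z]))
print(proj(s,[.712,-.06,.13]),proj(s2,[.712,-.06,.13]))
cv2.imwrite("pics/c5.png",np.vstack([np.hstack([a[0],w[0]])]) [130:384,:][:, 100:900])
E
```

```text
time_s: 9.0
ee_pos: [0.654, 0.048, 0.2366]
orientation: [0.229, 3.121, -0.002]
wrist_force: [1.5, -0.7, 1.0]
finger_gap: -0.0002
grip_force: 0.0
time_s: 9.8
ee_pos: [0.498, 0.1718, 0.2302]
orientation: [0.004, 3.141, -0.001]
wrist_force: [0.1, 0.4, -0.5]
finger_gap: 0.0003
grip_force: 0.0
[0.497955   0.17182338 0.23015538] [ 0.14227375  0.38346608 -0.48099594]
time_s: 10.85
ee_pos: [0.4964, -0.1084, 0.23]
orientation: [-0.007, -3.141, -0.001]
wrist_force: [0.5, -0.2, -0.7]
finger_gap: 0.0003
grip_force: 0.0
[ 97.87762358 307.50111554]
[ 29.51493678 400.21951082]
[291.51516458 308.2286127 ]
[306.34921601 401.16977479]
[219.64245883 185.84677213] [201.30919083 161.5315875 ]
```

View pics/c5.png

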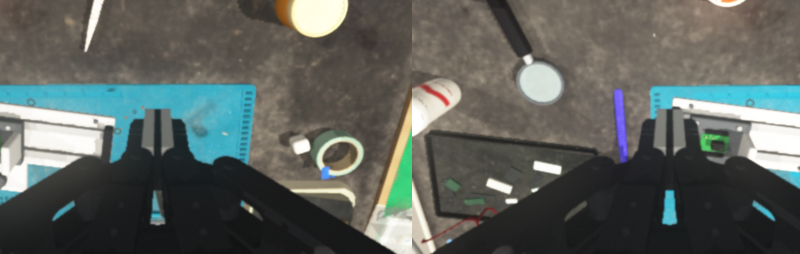

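The gripper hides the post in both views, though the board shows in the right-hand one. I'll go back and higher for two views of the finger.

```bash
python3 inch.py '[[0,0.02,-0.03,-0.03,0],[0,0.05,-0.06,-0.06,0],[0,0.07,-0.09,-0.09,0],[0,0.08,-0.12,-0.12,0],[0,0.08,-0.13,-0.13,0],[0,0.08,-0.13,-0.13,0],[0,0.08,-0.13,-0.13,0]]'
python3 - <<'E'
from h import *
save(cam("wrist"),"w7")
E
python3 inch.py '[[0,0,0.04,0,0],[0,0,0.08,0,0],[0,0,0.12,0,0],[0,0,0.16,0,0],[0,0,0.2,0,0],[0,0,0.24,0,0],[0,0,0.28,0,0],[0,0,0.3,0,0],[0,0,0.3,0,0],[0,0,0.3,0,0]]'
python3 - <<'E'
from h import *
a=load("w7");w=cam("wrist");save(w,"w8");sd=load("side6")
f=lambda i,k:cv2.resize(i,None,fx=k,fy=k,interpolation=cv2.INTER_CUBIC)
for v in(a,w,sd): print([proj(v,[.712,-.060,z]).round() for z in(.012,.17)],proj(v,[.663,-.05,.13]).round())
def crop(v,k,h):
    u=proj(v,[.675,-.055,.09]).astype(int);x0=int(np.clip(u[0]-h,0,512-2*h));y0=int(np.clip(u[1]-h,0,384-2*h));print(x0,y0,k);return f(v[0][y0:y0+2*h,x0:x0+2*h],k)
cv2.imwrite("pics/c6.png",np.hstack([crop(a,4,33),crop(w,4,33),crop(sd,4,33)]))
E
```

```text
time_s: 11.7
ee_pos: [0.416, -0.2357, 0.3591]
orientation: [-0.001, -3.14, -0.004]
wrist_force: [-0.8, -0.4, -0.5]
finger_gap: -0.0001
grip_force: 0.0
time_s: 12.75
ee_pos: [0.4157, 0.0636, 0.3591]
orientation: [0.002, -3.139, 0.0]
wrist_force: [0.4, -0.9, 0.3]
finger_gap: -0.0
grip_force: 0.0
[array([348., 297.]), array([379., 368.])] [380. 320.]
[array([193., 298.]), array([171., 369.])] [182. 321.]
[array([203., 199.]), array([201., 148.])] [218. 164.]
333 275 4
152 276 4
181 143 4
```

View pics/c6.png

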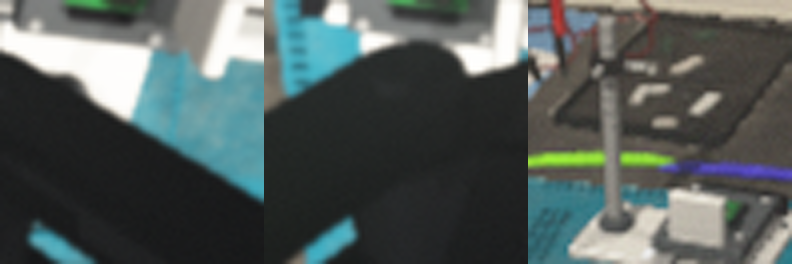

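The gripper hides the post again in both wrist crops. The side crop shows the collar at (610,67), about side px (201.5,160), with the finger reaching right to roughly (655,68). For better height accuracy I'll put the camera nearly above the finger and take two views.

```bash
python3 inch.py '[[0,-0.04,0,0.01,0],[0,-0.08,-0.01,0.02,0],[0,-0.12,-0.02,0.03,0],[0,-0.16,-0.02,0.04,0],[0,-0.2,-0.03,0.05,0],[0,-0.24,-0.03,0.06,0],[0,-0.264,-0.03,0.07,0],[0,-0.264,-0.03,0.07,0],[0,-0.264,-0.03,0.07,0],[0,-0.264,-0.03,0.07,0]]'
python3 - <<'E'
from h import *
save(cam("wrist"),"w9")
E
python3 inch.py '[[0,0,-0.04,0,0],[0,0,-0.08,0,0],[0,0,-0.12,0,0],[0,0,-0.16,0,0],[0,0,-0.19,0,0],[0,0,-0.19,0,0],[0,0,-0.19,0,0],[0,0,-0.19,0,0]]'
python3 - <<'E'
from h import *
a=load("w9");w=cam("wrist");save(w,"w10")
f=lambda i,k:cv2.resize(i,None,fx=k,fy=k,interpolation=cv2.INTER_CUBIC)
def crop(v,k,h):
    u=proj(v,[.655,-.05,.09]).astype(int);x0=int(np.clip(u[0]-h,0,512-2*h));y0=int(np.clip(u[1]-h,0,384-2*h));print(x0,y0,k);return f(v[0][y0:y0+2*h,x0:x0+2*h],k)
cv2.imwrite("pics/c7.png",np.hstack([crop(a,4,50),crop(w,4,50)]))
E
```

```text
time_s: 13.8
ee_pos: [0.6796, 0.0315, 0.2905]
orientation: [-0.004, -3.141, 0.0]
wrist_force: [0.1, 0.2, 0.5]
finger_gap: -0.0
grip_force: 0.0
time_s: 14.65
ee_pos: [0.6799, -0.1567, 0.2911]
orientation: [0.002, 3.141, 0.001]
wrist_force: [-0.9, 0.0, 0.6]
finger_gap: -0.0001
grip_force: 0.0
135 94 4
301 94 4
```

View pics/c7.png

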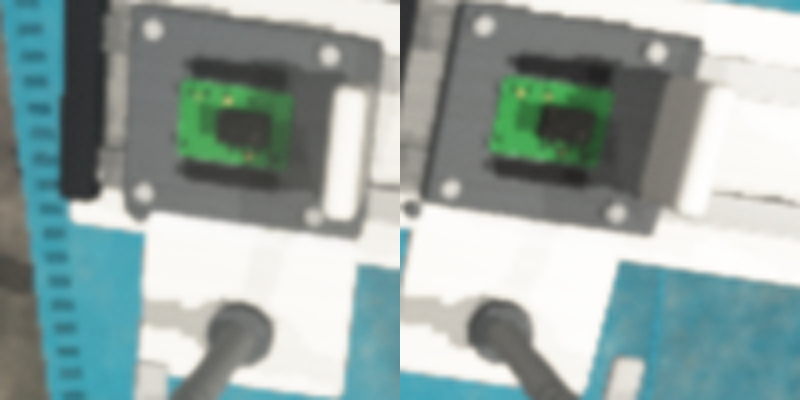

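Both views now show the finger tip, at w9 px (173,184.5) and w10 px (357.7,183.5). The chip is at w9 (195.7,126) and w10 (343,125), beside the tab on the stopped carriage.

```bash
python3 - <<'E'
from h import *
a,b=load("w9"),load("w10")
t,e=tri(a,(173,184.5),b,(357.7,183.5));print("tip",t,e)
c,e=tri(a,(195.7,126.),b,(343,125));print("chip",c,e,plane(a,(195.7,126.),.044),plane(b,(343,125),.044))
y=np.array([.1444,.9895]);x=np.array([.9895,-.1444]);d=(t-c)[:2];print("tip-chip in stand",d@x,d@y,"travel",(np.array([.650,.0448])-c[:2])@y)
s=load("side6");print("side tip z?",proj(s,t),proj(s,[.712,-.06,t[2]]))
# lens / handle
for k in("w3","w7"):
    v=load(k);h=cv2.cvtColor(v[0],cv2.COLOR_BGR2HSV)
    u=proj(v,[.563,-.277,.009]);g=(h[...,2]<38).astype(np.uint8)
    hp=proj(v,[.47,-.31,.015]);n,L,S,C=cv2.connectedComponentsWithStats(g)
    ys,xs=np.where(g>0);near=np.argmin((xs-hp[0])**2+(ys-hp[1])**2);i=L[ys[near],xs[near]]
    cn=cv2.findContours((L==i).astype(np.uint8),0,2)[0][0];r=cv2.minAreaRect(cn)
    q=[plane(v,p,.014)[:2].round(4) for p in cv2.boxPoints(r)]
    print(k,u.round(),S[i],r,q)
E
```

```text
tip [ 0.68712986 -0.0545667   0.13883133] 2.6712074832874002e-05
chip [ 0.63899336 -0.04722542  0.04041718] 0.00022602023785818465 [ 0.6387313  -0.04650819  0.044     ] [ 0.63850694 -0.0482332   0.044     ]
tip-chip in stand 0.04869114512895487 -0.0003132860040853244 travel 0.09264851619655214
side tip z? [209.60920977 160.05541511] [201.18222968 158.5688336 ]
w3 [244. 215.] [258 254   1   1   1] ((258.0, 254.0), (0.0, 0.0), 0.0) [array([ 0.6179, -0.259 ]), array([ 0.6179, -0.259 ]), array([ 0.6179, -0.259 ]), array([ 0.6179, -0.259 ])]
w7 [234. 227.] [231 250  11   8  54] ((236.0, 253.5), (7.0, 10.0), 90.0) [array([ 0.6071, -0.283 ]), array([ 0.6071, -0.2648]), array([ 0.6216, -0.2651]), array([ 0.6216, -0.2835])]
```

Tip and chip are 48.7 mm apart in the stand's x and -0.3 mm in y, so they agree with the text. Focal height is about 0.140. The handle axis comes next.

```bash
python3 - <<'E'
from h import *
P={}
for k in("w3","w7","w10","w6"):
    v=load(k);h=cv2.cvtColor(v[0],cv2.COLOR_BGR2GRAY)
    u0=proj(v,[.53,-.288,.012]);u1=proj(v,[.43,-.318,.012])
    m=np.zeros_like(h);cv2.line(m,tuple(int(i) for i in u0),tuple(int(i) for i in u1),255,28)
    t,_=cv2.threshold(h[m>0].reshape(-1,1),0,255,cv2.THRESH_OTSU)
    g=((h<min(t,40))&(m>0)).astype(np.uint8);g=cv2.morphologyEx(g,cv2.MORPH_OPEN,np.ones((3,3)))
    cs=cv2.findContours(g,0,2)[0]
    if not cs: print(k,"none");continue
    r=cv2.minAreaRect(max(cs,key=cv2.contourArea));b=cv2.boxPoints(r)
    w=np.array([plane(v,p,.014)[:2] for p in b]); 
    o=np.argsort(-w[:,0]);A=w[o[:2]].mean(0);B=w[o[2:]].mean(0)
    P[k]=r[0];print(k,t,r,"front",A.round(4),"back",B.round(4),"len",np.linalg.norm(A-B),"ang",np.arctan2(*(A-B)[::-1]))
    hsv=cv2.cvtColor(v[0],cv2.COLOR_BGR2HSV);g=((hsv[...,2]>120)&(hsv[...,1]<70)).astype(np.uint8)
    q=proj(v,[.563,-.277,.009]);mm=np.zeros_like(h);cv2.circle(mm,tuple(int(i) for i in q),38,1,-1)
    g=cv2.morphologyEx(g*mm,cv2.MORPH_OPEN,cv2.getStructuringElement(cv2.MORPH_ELLIPSE,(13,13)))
    cs=cv2.findContours(g,0,1)[0]
    if cs:
        e=cv2.fitEllipse(max(cs,key=len));P[k+"l"]=e[0];print("  lens",np.round(e[0],1),np.round(e[1],1),plane(v,e[0],.009))
if "w7l" in P and "w3l" in P: print(tri(load("w3"),P["w3l"],load("w7"),P["w7l"]))
print(tri(load("w6"),P["w6l"],load("w3"),P["w3l"]))
E
```

```text
w3 none
w7 none
w10 115.0 ((148.6687774658203, 13.217060089111328), (30.32107925415039, 4.604836940765381), 67.06790161132812) front [ 0.5227 -0.2836] back [ 0.4927 -0.2945] len 0.03187068186782376 ang 0.34961630380615333
  lens [164.7  62.6] [41.6 46.6] [ 0.56254718 -0.27651595  0.009     ]
w6 135.0 ((87.34056091308594, 136.34707641601562), (64.6456069946289, 15.64908218383789), 62.241458892822266) front [ 0.4982 -0.2967] back [ 0.4311 -0.3198] len 0.07089900600450927 ang 0.33160323088859944
  lens [127.  213.3] [42.3 48.6] [ 0.56368082 -0.27826573  0.009     ]Traceback (most recent call last):
  File "<stdin>", line 22, in <module>
KeyError: 'w3l'
```

```bash
python3 - <<'E'
from h import *
L={}
for k in("w3","w7","w6"):
    v=load(k);h=cv2.cvtColor(v[0],cv2.COLOR_BGR2GRAY)
    u0=proj(v,[.535,-.286,.012]);u1=proj(v,[.425,-.322,.012])
    m=np.zeros_like(h);cv2.line(m,tuple(int(i) for i in u0),tuple(int(i) for i in u1),255,24)
    g=cv2.morphologyEx(((h<50)&(m>0)).astype(np.uint8),cv2.MORPH_OPEN,np.ones((3,3)))
    c=max(cv2.findContours(g,0,1)[0],key=cv2.contourArea);r=cv2.minAreaRect(c);L[k]=r[0]
    w=np.array([plane(v,p,.016)[:2] for p in cv2.boxPoints(r)]);o=np.argsort(-w[:,0]);A=w[o[:2]].mean(0);B=w[o[2:]].mean(0)
    print(k,np.percentile(h[m>0],[5,25,50]),np.round(r[1],1),A.round(4),B.round(4),np.linalg.norm(A-B),np.arctan2(*(A-B)[::-1]))
print("handle mid",tri(load("w6"),L["w6"],load("w7"),L["w7"]),tri(load("w6"),L["w6"],load("w3"),L["w3"]))
l={"w3":(244.5,215.1),"w6":(127,213.3),"w10":(164.7,62.6),"w1":(34.5,170.6)}
print("lens",tri(load("w6"),l["w6"],load("w3"),l["w3"]),tri(load("w10"),l["w10"],load("w3"),l["w3"]),tri(load("w1"),l["w1"],load("w3"),l["w3"]))
E
```

```text
w3 [43. 49. 71.] [71.3 14.3] [ 0.5097 -0.2948] [ 0.4312 -0.3227] 0.08334149207143553 0.3412529268976566
w7 [41. 47. 76.] [56.8 10.6] [ 0.5201 -0.2905] [ 0.4287 -0.3228] 0.09691913780588837 0.3400756619090922
w6 [34. 44. 58.] [87.2 17.2] [ 0.5212 -0.2862] [ 0.4302 -0.3193] 0.09685290461893417 0.34890456064240516
handle mid (array([ 0.47545513, -0.30830891,  0.00713159]), np.float64(0.0003348188190174219)) (array([ 0.473877  , -0.31126565,  0.00125401]), np.float64(0.004722885840491322))
lens (array([ 0.5619818 , -0.27651418,  0.01260703]), np.float64(0.0004968498328652273)) (array([ 0.56272655, -0.27644175,  0.00994586]), np.float64(0.00040588387205855607)) (array([ 0.56208173, -0.27650895,  0.01094888]), np.float64(0.0006161768123580586))
```

Lens is at (0.5625,-0.277) and z 0.010, with the handle at angle 0.341. The grip point comes to (0.506,-0.297), and I'll approach above it.

```bash
python3 inch.py '[[0.05,0.025,-0.02,0.01,-0.04],[0.05,0.05,-0.04,0.03,-0.08],[0.05,0.075,-0.06,0.05,-0.12],[0.05,0.1,-0.08,0.08,-0.16],[0.05,0.125,-0.1,0.11,-0.2],[0.05,0.15,-0.12,0.14,-0.25],[0.05,0.174,-0.14,0.17,-0.3],[0.05,0.174,-0.14,0.18,-0.341],[0.05,0.174,-0.14,0.19,-0.341],[0.05,0.174,-0.14,0.19,-0.341]]'
python3 - <<'E'
from h import *
w=cam("wrist");save(w,"w11");s=arm.state();M=R.from_rotvec(s["orientation"]).as_matrix()
print(M.round(3),s["qpos"].round(2),M.T@(np.array([.506,-.297,.004])-s["ee_pos"]))
h=cv2.cvtColor(w[0],cv2.COLOR_BGR2GRAY);hsv=cv2.cvtColor(w[0],cv2.COLOR_BGR2HSV)
g=((hsv[...,2]>110)&(hsv[...,1]<70)).astype(np.uint8)
q=proj(w,[.5625,-.2768,.009]);print("lens proj",q)
for r in (-.10,-.08,-.12):
    p=np.array([.5625,-.2768])+r*np.array([.942,.334]);n=np.array([-.334,.942])
    prof=[int(h[tuple(np.clip(proj(w,[*(p+t*n),.018])[::-1].round().astype(int),0,[383,511]))]) for t in np.arange(-.02,.021,.002)]
    print(r,prof)
E
```

```text
time_s: 15.7
ee_pos: [0.5061, -0.2962, 0.0995]
orientation: [0.531, -3.095, -0.002]
wrist_force: [0.3, 0.2, 1.1]
finger_gap: 0.0502
grip_force: 0.0
[[-0.943 -0.334  0.   ]
 [-0.334  0.943  0.   ]
 [-0.     0.    -1.   ]] [-0.72  0.65  1.64  0.    0.85 -2.63] [ 0.00088554 -0.00010953  0.09636152]
lens proj [257.2288438  261.25852844]
-0.1 [122, 94, 91, 94, 99, 94, 62, 45, 53, 55, 58, 57, 57, 49, 93, 99, 98, 98, 102, 108, 120]
-0.08 [122, 94, 92, 90, 92, 95, 53, 48, 57, 61, 63, 64, 62, 54, 106, 114, 127, 131, 139, 148, 151]
-0.12 [111, 83, 82, 81, 82, 83, 49, 46, 54, 56, 56, 58, 53, 50, 86, 87, 92, 94, 96, 101, 116]
```

The handle is centred between the fingers to within about 1 mm and parallel to them, so I'll descend and grasp.

```bash
python3 inch.py '[[0.05,0,-0.001,0.03,0],[0.05,0,-0.001,0.06,0],[0.05,0,-0.001,0.08,0],[0.05,0,-0.001,0.09,0],[0.05,0,-0.001,0.0955,0],[0.05,0,-0.001,0.0955,0],[0.05,0,-0.001,0.0955,0]]' 60 && python3 inch.py '[[0,0,0,0,0],[0,0,0,0,0],[0,0,0,0,0],[0,0,0,0,0],[0,0,0,0,0],[0,0,0,0,0],[0,0,0,0,0],[0,0,0,0,0]]' 60
```

```text
time_s: 16.45
ee_pos: [0.5073, -0.2989, 0.0059]
orientation: [-0.531, 3.095, -0.003]
wrist_force: [0.6, 0.6, -0.8]
finger_gap: 0.05
grip_force: 0.0
time_s: 17.25
ee_pos: [0.5067, -0.2988, 0.0058]
orientation: [-0.53, 3.096, -0.002]
wrist_force: [-0.2, 0.9, 6.2]
finger_gap: 0.0142
grip_force: 62.2
```

```bash
python3 inch.py '[[0,0,0,-0.01,0],[0,0,0,-0.03,0],[0,0,0,-0.06,0.05],[0,0,0,-0.09,0.1],[0,0,0,-0.12,0.17],[0,0,0,-0.131,0.24],[0,0,0,-0.131,0.31],[0,0,0,-0.131,0.38],[0,0,0,-0.131,0.44],[0,0,0,-0.131,0.486]]' 
python3 inch.py '[[0,0,0,0,0],[0,0,0,0,0],[0,0,0,0,0]]'
python3 - <<'E'
from h import *
s=arm.state();M=R.from_rotvec(s["orientation"]).as_matrix();print(M.round(3),M.T@(np.array([.5792,-.0387,.137])-s["ee_pos"]))
v=cam("side");save(v,"side12");save(cam("wrist"),"w12");save(cam("scene"),"sc12")
cv2.imwrite("pics/c8.png",np.hstack([cv2.resize(v[0][90:230,190:330],None,fx=2.6,fy=2.6),load("w12")[0][:364,:430]]))
E
```

```text
time_s: 18.25
ee_pos: [0.5061, -0.2983, 0.1362]
orientation: [-0.234, -3.133, 0.0]
wrist_force: [0.1, 0.6, -0.9]
finger_gap: 0.0142
grip_force: 61.4
time_s: 18.55
ee_pos: [0.5063, -0.2984, 0.1359]
orientation: [0.229, 3.133, -0.0]
wrist_force: [-0.0, 0.3, -0.8]
finger_gap: 0.0142
grip_force: 61.4
[[-0.989  0.146  0.   ]
 [ 0.146  0.989 -0.   ]
 [-0.    -0.    -1.   ]] [-0.03428739  0.2675817  -0.00107416]
```

View pics/c8.png

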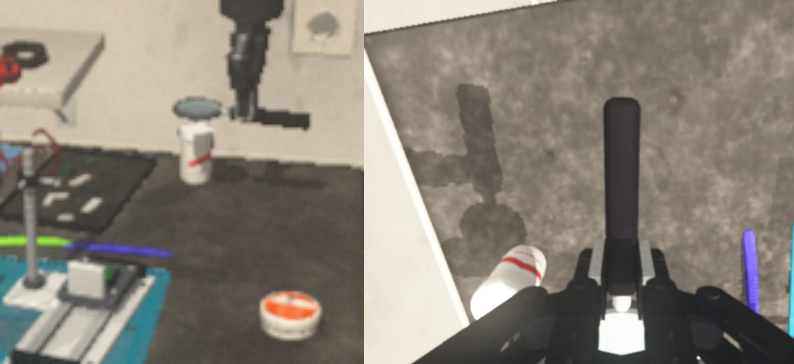

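The loupe is lifted and held. The side crop shows the lens at (198,108), handle end at (310,121), and the wrist view shows the handle straight along the tool with its end at (258,98). I'll check tilt numerically.

```bash
python3 - <<'E'
from h import *
s=arm.state();M=R.from_rotvec(s["orientation"]).as_matrix();T=s["ee_pos"]
sd=load("side12");w=load("w12")
W=lambda x,y,z:T+M@np.array([x,y,z])
print("side pred lens",proj(sd,W(-.06,0,-.003)),"end",proj(sd,W(.08,0,-.003)),"seen (266.2,131.5),(308.8,136.5)")
print("px per mm up", proj(sd,W(-.06,0,-.013))-proj(sd,W(-.06,0,-.003)))
# wrist: end top edge at tool x=.08
e,d=ray(w,(258,98));e2=M.T@(e-T);d2=M.T@d;print("wrist end pt in tool at x=.08",e2+d2*(.08-e2[0])/d2[0], "pred px",proj(w,W(.08,0,-.012)))
# lens from side by colour, excluding background: diff against side6
b=load("side6")[0].astype(int);df=(np.abs(sd[0].astype(int)-b).sum(2)>25).astype(np.uint8);df[:110]=0
hsv=cv2.cvtColor(sd[0],cv2.COLOR_BGR2HSV)
c=cv2.findContours(df[:,:],0,1)[0];c=[q for q in c if cv2.contourArea(q)>40];print([cv2.boundingRect(q) for q in c])
pts=np.argwhere(df[:,250:283]>0);print("lens cols",pts[:,1].min()+250,"rows",[ (u,np.where(df[115:150,u])[0][[0,-1]]+115) for u in range(256,278,4) if df[115:150,u].any()])
E
```

```text
side pred lens [265.59565817 131.61757238] end [308.78390921 136.83775158] seen (266.2,131.5),(308.8,136.5)
px per mm up [ 0.09501192 -2.96316425]
wrist end pt in tool at x=.08 [ 8.00000000e-02 -5.77535867e-05 -5.58586276e-02] pred px [257.84769288  95.8281229 ]
[(0, 320, 95, 64), (391, 293, 24, 91), (92, 285, 22, 20), (334, 281, 20, 33), (456, 279, 21, 9), (351, 278, 45, 36), (420, 274, 44, 12), (489, 262, 23, 30), (438, 261, 46, 17), (45, 253, 30, 18), (40, 232, 21, 19), (74, 222, 27, 39), (211, 208, 18, 14), (191, 192, 39, 15), (115, 163, 16, 17), (254, 161, 58, 20), (130, 161, 17, 20), (272, 152, 14, 9), (164, 152, 15, 21), (392, 110, 120, 137), (365, 110, 16, 8), (186, 110, 261, 192)]
lens cols 250 rows [(256, array([116, 146])), (260, array([120, 149])), (264, array([116, 149])), (268, array([116, 149])), (272, array([119, 148])), (276, array([118, 145]))]
```

The side projections match a level loupe to within 1 px, so I'll carry it over the chip.

```bash
python3 inch.py '[[0,-0.002,0.02,-0.001,0],[0,-0.006,0.05,-0.001,0],[0,-0.01,0.085,-0.001,0],[0,-0.015,0.12,-0.001,0],[0,-0.02,0.155,-0.001,0],[0,-0.024,0.19,-0.001,0],[0,-0.029,0.225,-0.001,0],[0,-0.032,0.25,-0.001,0],[0,-0.034,0.262,-0.001,0],[0,-0.0343,0.2676,-0.001,0]]'
python3 inch.py '[[0,0,0,0,0],[0,0,0,0,0],[0,0,0,0,0],[0,0,0,0,0]]'
python3 - <<'E'
from h import *
s=arm.state();M=R.from_rotvec(s["orientation"]).as_matrix();T=s["ee_pos"];print(T,M.T@(np.array([.5792,-.0387,.137])-T))
v=cam("side");save(v,"side13");w=cam("wrist");save(w,"w13")
L=T+M@[-.06,0,-.003];print("lens",L,"side px lens",proj(v,L),"tip",proj(v,[.687,-.0546,.1395]),"end",proj(v,T+M@[.08,0,-.003]))
cv2.imwrite("pics/c9.png",cv2.resize(v[0][110:230,180:290],None,fx=5,fy=5,interpolation=cv2.INTER_CUBIC))
E
```

```text
time_s: 19.7
ee_pos: [0.5797, -0.0379, 0.1368]
orientation: [0.227, 3.133, -0.0]
wrist_force: [0.2, -0.4, -1.9]
finger_gap: 0.0144
grip_force: 61.4
time_s: 20.1
ee_pos: [0.5793, -0.0398, 0.1368]
orientation: [-0.233, -3.133, 0.0]
wrist_force: [0.3, -1.3, -0.1]
finger_gap: 0.0145
grip_force: 61.4
[ 0.57929187 -0.03982282  0.13678128] [ 0.00025677  0.0010969  -0.00021884]
lens [ 0.63863396 -0.04868656  0.1397731 ] side px lens [226.73587152 161.98242695] tip [209.6515587  159.82785785] end [277.41669192 169.2598931 ]
```

View pics/c9.png

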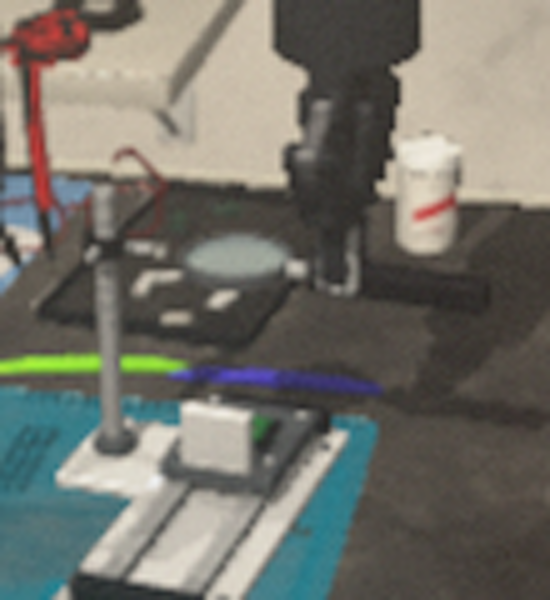

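The side crop shows the lens centre at (227.6,161.4), against a predicted (226.7,162.0). The finger is at row 159.6, which puts it at 0.140, level with the lens, and the ring is clear of it. Handing in.

```bash
python3 inch.py '[[0,0,0.001,0,0],[0,0,0.001,0,0],[0,0,0.001,0,0],[0,0,0.001,0,0],[0,0,0.001,0,0]]'; python3 -c "
from workcell import arm
print(arm.close_job())"
```

```text
time_s: 20.7
ee_pos: [0.5796, -0.0377, 0.1368]
orientation: [0.23, 3.133, 0.0]
wrist_force: [-0.2, -0.2, -0.7]
finger_gap: 0.0142
grip_force: 61.4
the job is handed in; nothing more can be done
None
```

I handed the job in at 20.7 s, with the carriage pushed firmly to its stop (about 25 N felt) and the loupe held level and still over the chip at the index finger's height, about 0.140 m; the hand-in gave no verdict.

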